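# Clear the solder reel and tilt the board for inspection

### The arm

A 6-joint arm with a two-finger parallel gripper is mounted at the origin on the work surface. World frame = base frame: x ahead of the robot, y to its left, z up, the work surface at z = 0. Lengths are in m, angles in rad, forces in N, time in s.
With the tool pointing down it reaches from about 0.3 to 0.775 m from the base axis. Payload 14.6 kg.
Tool frame: the origin (TCP) lies at the very end of the fingers, on their centre line; the grasp point (between the pads) lies 19 mm behind it; z points along the fingers, y is the line along which they close (so a half turn about z gives the same grasp; the last joint's range is limited). The gripper opens to 94 mm and grips with 3 to 60 N. Pads are 16 mm wide; open, the fingers measure 119 mm over their backs; the gripper's body (75 mm by 177 mm) begins 78 mm behind the grasp point.
Start: joints at [-1.354, 0.3, 1.521, -0, 1.321, -0.067], TCP at [0.154, -0.528, 0.18] pointing down, gripper open.
Joint ranges: [-3.03, 3.03], [-0.79, 2.21], [0.23, 2.52], [-1.04, 4.18], [0, 3.07], [-2.55, 2.55]. Speed limits (rad/s): [2.22, 2.22, 2.57, 3.14, 3.14, 3.14].

### API

Orientations are given as [roll, pitch, yaw] about the fixed x, y, z axes, in that order (R = Rz(yaw) Ry(pitch) Rx(roll)).
In Python, from station import ctrl gives the robot as it stands.
- The arm moves only by the tool move_arm, never from a script. Its argument "targets" is a list of rows, each a list of 6 numbers: the shift along the tool's x, y, z in units of 1000 mm (1.0 is 1000 mm), then the turn, a rotation vector about the tool's x, y, z in units of 30 degrees (1.0 is 30 degrees). In form: [[tx, ty, tz, ax, ay, az], ...]. A call has exactly 5 rows; each row is the pose to reach, as a shift and turn from the pose commanded when the call began, along the tool's axes at that moment; what a row does not reach only later rows make up. A row lasts 1/12 s, in which the tool goes at most 41.7 mm and 7.16 degrees, less where a joint would pass 70% of its speed; a pose out of reach is approached as far as the arm can. A call with a number of a shift or a turn outside -1 to 1 is refused whole. A call with a gripper value outside its range is refused whole. "fingers" is the opening, from -1 (shut) to 1 (fully open), set as the call begins (left out, the last holds). The fingers move at their own pace and stop on an object; "grip_force" is the grip in N (left out, the last holds). Time passes only in rows, so rows that repeat a pose let the fingers close, or fill a call up. It gives the time, the measured TCP pose, the force and the opening at its end, in the units of the state.
- ctrl.get_obs(): the state, without advancing time (a new reading comes with each control period).
- ctrl.camera(name): name is "side" or "top"; returns the picture (480x640x3 uint8, red, green, blue); there is no depth.
- ctrl.camera_info(name): a dict with "fx", "fy", "cx", "cy" (pixels), "k1" (the pictures are not rectified: a ray, as slopes to the right and down, at radius r is drawn at 1 + k1 r^2 times it, then the intrinsics apply), "rvec" (rotation vector, rad) and "tvec" (3), from world to camera coordinates, as OpenCV has them. Camera axes: x right, y down, z forward; pixel columns grow to the right and rows downward; lengths in m; the calibration is good to about 2 mm. A picture is of the moment at which its call begins. camera_info takes no time and is no camera call.
- ctrl.hand_in(): hands the job in, once; it reports no verdict.
The state is a dict: "time_s": time; "qpos": joint angles; "joint_vel": joint speeds; "tau": joint torques, N m; "ee_pos": TCP position; "eef_rot": TCP orientation; "force": force on the tool from outside, world axes, zero at the start; "moment": the same for the moment, N m; "grip_width": finger opening in m.
Only numpy, scipy, OpenCV 4.12 (cv2) and the standard library are available. Lean on these libraries where they do the work, as an engineer would, in place of code of your own. Each camera call takes 0.05 s, during which the arm holds its last target. There are 200 camera calls.

### The job

Someone has left a black solder reel standing on the circuit board of the tilting board stand. Take it off and set it down upright, without dropping it, in the orange tray; only then fold the board up by its blue handle bar until it lies at the same angle as the red pointer at the side of the stand, and leave it there. Leave the pointer and everything else on the bench where it is.

Things in the scene. Friction and masses are not known exactly. Their poses are not given: they have to be found in the camera images.
- reel: solder reel, a black-flanged cylinder wound with silver wire, 58 mm diameter, 65 mm tall, 0.25 to 0.5 kg, standing on the board at the start; origin at the centre of its underside, z along its axis
- reel_tray: shallow orange tray, fixed, 140 x 140 mm outside, walls 18 mm high and 4 mm thick, floor about 4 mm thick; origin at the centre of its underside
- stand: tilting board stand, fixed: steel base 210 x 240 x 10 mm carrying a hinged panel with green circuit board, 150 x 180 x 8 mm; lying flat, the board's top is 58 mm above the bench (chips and connectors along its edges up to 8 mm more). Origin under the base at bench height; +x points from handle bar to hinge, z up. Hinge axis parallel to y at x = +90 mm, z = 50 mm
- panel (a joint): angle of the hinged panel in rad: 0 lying flat; it grows as the handle edge is folded up; the hinge is stiff and stays where it is left (about 7 N at the bar to raise it); stop at 1.5
- panel_hinge (a point): point on the hinge axis in the middle of the panel's far edge; axes turn with the panel (at angle 0 as the stand's)
- panel_bar (a point): centre of the blue handle bar: 12 mm diameter, along y, 104 mm long with 82 mm clear between its two arms, 40 mm out from the panel's near edge, 190 mm from the hinge axis (and 4 mm above the panel's underside); at angle 0 it is 54 mm above the bench, at x = -100 mm in the stand's frame. Axes turn with the panel
- pointer (a joint): angle of the red pointer in rad, in the same sense and about the same axis as the panel's: 0 lying flat, growing upward; set somewhere between 0.6 and 0.95; stiff
- pointer_tip (a point): free end of the red pointer, a bar 130 mm long (its tip up to 160 mm above the bench), 12 mm wide and 5 mm thick beside the panel, at y = +126 mm in the stand's frame, turning about the panel's hinge axis; axes turn with the pointer
- meter: yellow multimeter, fixed, 170 x 88 mm, 47 mm tall, lying; origin at the centre of its underside
- flux_bottle: white plastic flux bottle with a red cap, 52 mm diameter, 120 mm tall, standing; origin at the centre of its underside
- wire_reel: low white reel of copper wire, lying flat, 90 mm diameter, 28 mm tall; origin at the centre of its underside
- screwdriver: screwdriver with red handle, 180 mm long, lying; origin under its middle, x along it
- pliers: pliers with blue handles, 150 mm long, 60 mm wide, 12 mm tall, lying; origin near their middle, x along them
- mug: blue mug, 80 mm diameter, 90 mm tall; origin at the centre of its underside, handle towards its +y
- jar: amber glass jar with black lid, 72 mm diameter, 75 mm tall; origin at the centre of its underside
Not all that is in view belongs to the job. What is shaped like the reel but green or yellow is not meant. Of the things that look like the reel_tray, the smaller one is meant.

How it is judged:
On the way:
1. the reel stands upright in the orange tray, released, with the panel still flat (x of reel in the frame of reel_tray between -0.045 and 0.045 m and y of reel in the frame of reel_tray between -0.045 and 0.045 m and z of reel in the frame of reel_tray between -0.005 and 0.012 m and angle between reel's own z axis and vertical below 0.12 rad and linear speed of reel below 0.02 m/s and contact force between the fingers and reel below 0.2 N and value of joint panel below 0.1 rad), for 0.2 s.
At the end, for the whole second after the job is handed in: The reel stands upright (within 0.12 rad) on the floor of the orange tray, its centre within 45 mm of the tray's centre along each side, released and at rest; the panel is at rest at the pointer's angle within 0.09 rad (5 degrees) (x of reel in the frame of reel_tray between -0.045 and 0.045 m and y of reel in the frame of reel_tray between -0.045 and 0.045 m and z of reel in the frame of reel_tray between -0.005 and 0.012 m and angle between reel's own z axis and vertical below 0.12 rad and linear speed of reel below 0.02 m/s and contact force between the fingers and reel below 0.2 N and angle between the x axis of panel_bar and the x axis of pointer_tip, either way round below 0.09 rad and velocity of joint panel between -0.05 and 0.05 rad/s); the robot touches nothing.
It fails at once if the panel is folded up (over 0.15 rad) while the reel is not standing in the tray (value of joint panel above 0.15 rad and not (x of reel in the frame of reel_tray between -0.045 and 0.045 m and y of reel in the frame of reel_tray between -0.045 and 0.045 m and z of reel in the frame of reel_tray between -0.005 and 0.012 m and angle between reel's own z axis and vertical below 0.12 rad)).
It fails at once if the reel is dropped (falls free of the fingers at over 0.7 m/s, some 25 mm) (linear speed of reel above 0.7 m/s and contact force between the fingers and reel below 0.2 N).
It fails at once if the pointer is moved (tip over 8 mm) (distance of pointer_tip from where it was at the start of the episode above 0.008 m).
It fails at once if a bystander is pushed more than 30 mm (distance of any of flux_bottle, wire_reel, screwdriver, pliers, mug, jar from where it was at the start of the episode above 0.03 m).
It also fails if it takes over 59 s, if anything falls off the work surface, if the arm or the gripper's body presses on something with over 40 N, if the wrist force passes 120 N, or if a joint passes its speed limit or range.

## Working session

There is one attempt and no reset: what is moved stays moved. The work goes in short steps, Python scripts to look and compute and a tool call to move; the robot and the scene stay as the last step left them, time stands still between calls to the robot, and variables do not carry over. Pictures are saved under pics/ and viewed, on a budget of 10 in all, crops included, one or two more only if the job needs it, and the job is handed in when it is done.

Besides the shell and the picture viewer there is one more tool, called after "Emit:" by a JSON object that holds its "method" and its "body", one argument or row to a line. move_arm: Moves the arm, as the interface text tells. Shifts and turns lie within -1 to 1; 1 stands for 1000 mm of shift or 30 degrees of turn. Its arguments: {"type":"object","properties":{"targets":{"type":"array"},"fingers":{"type":"number"},"grip_force":{"type":"number"}},"required":["targets"]}

```bash
mkdir -p pics; cat > h.py <<'E'
import numpy as np, cv2
from scipy.spatial.transform import Rotation as R
from station import ctrl
def cam(n):
    i=ctrl.camera_info(n); r=cv2.Rodrigues(np.array(i['rvec'],float))[0]; return i,r,np.array(i['tvec'],float).ravel()
def proj(n,p):
    i,r,t=cam(n); c=np.atleast_2d(p)@r.T+t; s=c[:,:2]/c[:,2:]; s=s*(1+i['k1']*(s**2).sum(1,keepdims=True))
    return s*[i['fx'],i['fy']]+[i['cx'],i['cy']]
def ray(n,uv):
    i,r,t=cam(n); d=(np.array(uv,float)-[i['cx'],i['cy']])/[i['fx'],i['fy']]; s=d.copy()
    for _ in range(20): s=d/(1+i['k1']*(s@s))
    return -r.T@t, r.T@np.array([s[0],s[1],1])
def atz(n,uv,z):
    o,d=ray(n,uv); return o+d*(z-o[2])/d[2]
def totool(p):  # world target -> tool shift
    o=ctrl.get_obs(); return o
E
python3 - <<'E'
from h import *
for n in('top','side'):
    im=ctrl.camera(n); cv2.imwrite(f'pics/{n}0.png',im[...,::-1]); i,r,t=cam(n); print(n,i,-r.T@t)
print(ctrl.get_obs())
E
```

```text
top {'fx': 531.3671164221556, 'fy': 531.3671164221556, 'cx': 322.9495951619417, 'cy': 233.62487343799356, 'k1': -0.08748749613435869, 'rvec': array([ 2.13007404, -2.10142328,  0.18660377]), 'tvec': array([-0.0152101 ,  0.46574415,  1.30116444])} [ 0.21258342 -0.02889765  1.36533918]
side {'fx': 448.1806890560687, 'fy': 448.1806890560687, 'cx': 319.0154755792987, 'cy': 234.26701438630246, 'k1': -0.06025644487236667, 'rvec': array([ 0.80586517, -2.39014541,  1.26463017]), 'tvec': array([0.33603771, 0.21696375, 1.02166473])} [-0.18986037  0.7726273   0.75550879]
{'time_s': 0.1, 'qpos': array([-1.35360571e+00,  3.00438852e-01,  1.52156392e+00,  6.30621144e-06,
        1.32067477e+00, -6.65927407e-02]), 'joint_vel': array([-0.00067749, -0.00079838, -0.00232681,  0.0011187 ,  0.00151761,
       -0.00140435]), 'tau': array([-2.61201569e-05, -5.32643509e+01, -3.53286195e+01,  7.08928099e-02,
        2.34254653e-02, -4.97758651e-05]), 'ee_pos': array([ 0.15393754, -0.52773106,  0.17981129]), 'eef_rot': array([-3.14051057e+00, -7.82871204e-05,  2.83781748e-01]), 'force': array([-0.02327535,  0.71988988,  0.29890542]), 'moment': array([0.01348182, 0.01879416, 0.04366242]), 'grip_width': 0.09404190101839542}
```

View pics/top0.png

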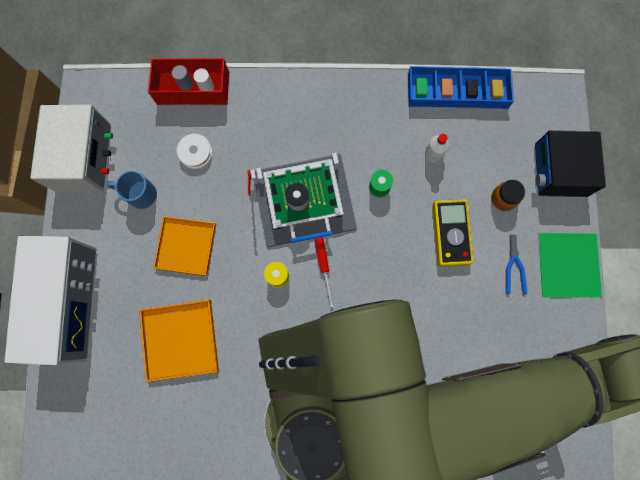

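View pics/side0.png

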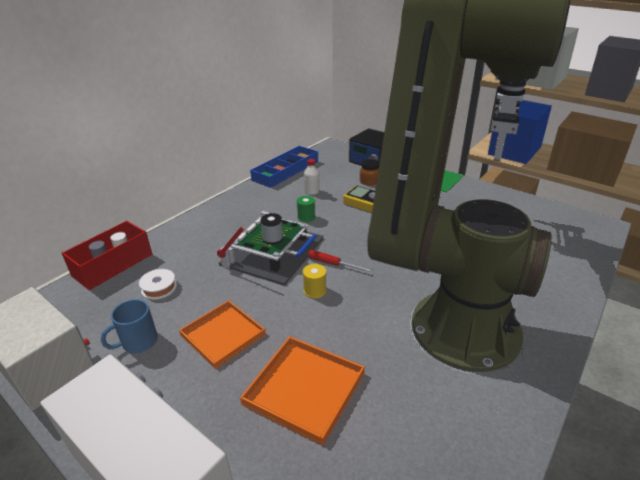

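The top view shows the reel's top near (297,195), the small orange tray near (186,246), the bar from about (291,238) to (331,233) and the pointer near (250,181). I'll enlarge both views of the stand.

```bash
python3 - <<'E'
from h import *
a=cv2.imread('pics/top0.png')[145:255,235:365]; b=cv2.imread('pics/side0.png')[205:290,205:335]
a=cv2.resize(a,(650,550),interpolation=2)[:, :]; b=cv2.resize(b,(650,425),interpolation=2)
cv2.imwrite('pics/ca.png',a); cv2.imwrite('pics/cb.png',b)
print('reel',atz('top',(297,195),.123),'tray top c', [atz('top',p,.018).round(3) for p in ((163,217),(215,221),(207,277),(155,271))])
E
```

```text
reel [0.54509954 0.05404252 0.123     ] tray top c [array([0.51 , 0.413, 0.018]), array([0.501, 0.274, 0.018]), array([0.354, 0.287, 0.018]), array([0.367, 0.424, 0.018])]
```

View pics/ca.png

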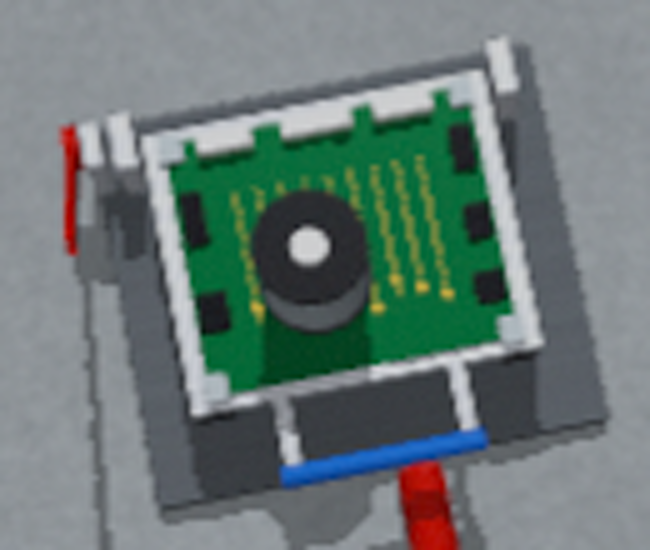

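View pics/cb.png

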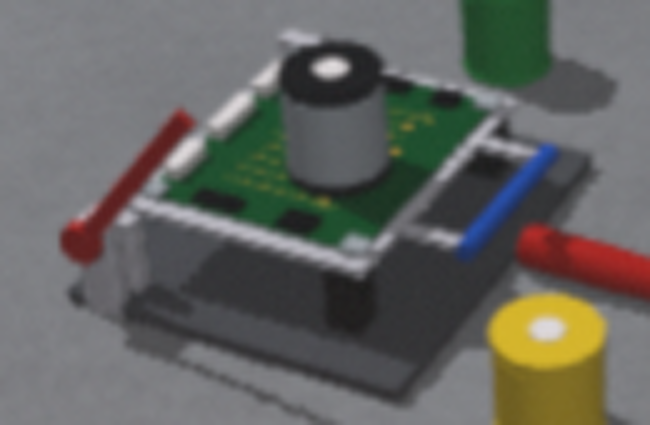

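```bash
cat > fit.py <<'E'
from h import *
from scipy.optimize import least_squares
A=lambda p:np.array(p)/5+[235,145]
B=lambda p:np.array(p)/5+[205,205]
S=[('top',A((282,474)),(-.1,.052,.057)),('top',A((487,438)),(-.1,-.052,.057)),('top',A((160,517)),(-.105,.12,.01)),('top',A((606,425)),(-.105,-.12,.01)),('top',A((525,45)),(.105,-.12,.01)),
('side',B((550,150)),(-.1,-.052,.054)),('side',B((467,250)),(-.1,.052,.054)),('side',B((400,395)),(-.105,.12,.01))]
P=[('top',A((70,253))),('side',B((187,115)))]
H=[('side',B((83,240)))]
def w(x,p): c,s=np.cos(x[2]),np.sin(x[2]); return np.array([x[0]+c*p[0]-s*p[1],x[1]+s*p[0]+c*p[1],p[2]])
def res(x):
    r=[proj(n,w(x,p))[0]-uv for n,uv,p in S]
    r+=[proj(n,w(x,(.09-.13*np.cos(x[3]),.126,.05+.13*np.sin(x[3]))))[0]-uv for n,uv in P]
    r+=[proj(n,w(x,(.09,.126,.05)))[0]-uv for n,uv in H]
    return np.concatenate(r)
f=least_squares(res,[.54,.05,.1,.8],loss='soft_l1')
if __name__=='__main__':
    print(f.x.round(4)); print(res(f.x).reshape(-1,2).round(1))
    x=f.x
    print('bar',w(x,(-.1,0,.054)),'hinge',w(x,(.09,0,.05)))
    print('reel top',atz('top',A((311,246)),.123), atz('side',B((330,70)),.123), 'reel bot')
    # yellow reel, screwdriver
    print('yellow',atz('top',(276,273),.065),atz('top',(321,240),.03),atz('top',(331,308),.005))
    for a in (.6,.7,.8,.9): print(a,proj('side',w(x,(.09-.13*np.cos(a),.126,.05+.13*np.sin(a)))),proj('top',w(x,(.09-.13*np.cos(a),.126,.05+.13*np.sin(a)))))
E
python3 fit.py
```

```text
[0.5562 0.0405 0.2228 0.8859]
[[ 0.2 -0.2]
 [-0.1 -1.5]
 [ 0.6  1.7]
 [ 2.   1.1]
 [ 0.9  1.8]
 [-1.9  0. ]
 [-2.4  0.3]
 [ 1.3  0. ]
 [ 0.4 -0.4]
 [-0.6  1.8]
 [-1.5  1.5]]
bar [0.45868002 0.01837516 0.054     ] hinge [0.64398573 0.0603489  0.05      ]
reel top [0.54710414 0.05360739 0.123     ] [0.54381565 0.05346328 0.123     ] reel bot
yellow [0.36176643 0.10494834 0.065     ] [ 0.45199454 -0.00395301  0.03      ] [ 0.28113617 -0.03161101  0.005     ]
0.6 [[251.46516307 241.16216656]] [[252.96161299 208.00758554]]
0.7 [[248.35118789 237.01138174]] [[251.76009005 203.86693585]]
0.8 [[244.92069551 233.03154345]] [[250.51964936 199.36346548]]
0.9 [[241.21444391 229.27274185]] [[249.25546036 194.54767154]]
```

```bash
cat > go.py <<'E'
import sys
from h import *
def plan(x,y,z,yaw=1.793,n=4):
    "print the single target row of each of n successive calls, spread evenly"
    o=ctrl.get_obs(); p=o['ee_pos']; q=R.from_euler('xyz',o['eef_rot']); g=R.from_euler('xyz',[np.pi,0,yaw]); G=np.array([x,y,z])
    rv=(q.inv()*g).as_rotvec(); 
    for k in range(n):
        a=q*R.from_rotvec(rv*k/n)
        print(np.r_[a.inv().apply((G-p)/n), rv/n/np.deg2rad(30)].round(4).tolist())
if __name__=='__main__':
    a=[float(v) for v in sys.argv[1:]]; plan(*a[:4],n=int(a[4]))
E
python3 go.py .5465 .0535 .18 1.793 4
```

```text
[0.1349, -0.112, 0.0001, -0.0004, -0.0004, -0.7206]
[0.1667, -0.0544, 0.0, -0.0004, -0.0004, -0.7206]
[0.175, 0.0108, -0.0, -0.0004, -0.0004, -0.7206]
[0.1587, 0.0745, -0.0, -0.0004, -0.0004, -0.7206]
```

Emit:
{"method": "move_arm", "body": {
  "targets": [
    [0.027, -0.0224, 0, 0, 0, -0.144],
    [0.054, -0.0448, 0, 0, 0, -0.288],
    [0.081, -0.0672, 0, 0, 0, -0.432],
    [0.108, -0.0896, 0, 0, 0, -0.576],
    [0.135, -0.112, 0, 0, 0, -0.72]
  ],
  "fingers": 1
}}

```text
time_s: 0.52
ee_pos: [0.2527, -0.3811, 0.1801]
eef_rot: [-3.141, -0.0, 0.664]
force: [0.8, 0.7, 1.0]
grip_width: 0.094
```

Emit:
{"method": "move_arm", "body": {
  "targets": [
    [0.033, -0.011, 0, 0, 0, -0.144],
    [0.067, -0.022, 0, 0, 0, -0.288],
    [0.1, -0.033, 0, 0, 0, -0.432],
    [0.133, -0.044, 0, 0, 0, -0.576],
    [0.167, -0.0544, 0, 0, 0, -0.72]
  ]
}}

```text
time_s: 0.93
ee_pos: [0.3511, -0.2356, 0.1803]
eef_rot: [-3.142, 0.0, 1.041]
force: [0.5, -0.5, -0.5]
grip_width: 0.0942
```

Emit:
{"method": "move_arm", "body": {
  "targets": [
    [0.035, 0.002, 0, 0, 0, -0.144],
    [0.07, 0.004, 0, 0, 0, -0.288],
    [0.105, 0.006, 0, 0, 0, -0.432],
    [0.14, 0.008, 0, 0, 0, -0.576],
    [0.175, 0.011, 0, 0, 0, -0.72]
  ]
}}

```text
time_s: 1.35
ee_pos: [0.4496, -0.0903, 0.1803]
eef_rot: [-3.141, -0.0, 1.419]
force: [0.8, -0.7, 0.2]
grip_width: 0.0936
```

```bash
python3 go.py .5465 .0535 .18 1.793 1; python3 -c "
from h import *; print(ctrl.get_obs())"
```

```text
[0.1569, 0.074, 0.0003, -0.0003, -0.0001, -0.7151]
{'time_s': 1.35, 'qpos': array([-2.78151324e-01,  9.48682667e-02,  1.76673732e+00, -1.90405195e-05,
        1.28015608e+00, -1.25926605e-01]), 'joint_vel': array([ 8.86546881e-01,  3.73876440e-01, -4.07141509e-01,  1.14419631e-04,
        2.82162533e-02, -1.69612862e-02]), 'tau': array([ -5.6939131 , -44.56707001, -31.33045793,   0.15249347,
         0.05817043,   0.11727221]), 'ee_pos': array([ 0.44959477, -0.09032617,  0.18026424]), 'eef_rot': array([-3.14142269e+00, -3.13010756e-06,  1.41857706e+00]), 'force': array([ 0.76272458, -0.67738702,  0.15280608]), 'moment': array([-0.05106521, -0.04024416, -0.04894392]), 'grip_width': 0.09357071251165203}
```

Emit:
{"method": "move_arm", "body": {
  "targets": [
    [0.032, 0.015, 0, 0, 0, -0.144],
    [0.063, 0.03, 0, 0, 0, -0.288],
    [0.095, 0.044, 0, 0, 0, -0.432],
    [0.126, 0.059, 0, 0, 0, -0.576],
    [0.157, 0.074, 0, 0, 0, -0.715]
  ]
}}

```text
time_s: 1.77
ee_pos: [0.5471, 0.0532, 0.18]
eef_rot: [-3.141, -0.0, 1.793]
force: [0.3, -0.5, -0.6]
grip_width: 0.0938
```

Emit:
{"method": "move_arm", "body": {
  "targets": [
    [0, 0, 0, 0, 0, 0],
    [0, 0, 0, 0, 0, 0],
    [0, 0, 0, 0, 0, 0],
    [0, 0, 0, 0, 0, 0],
    [0, 0, 0, 0, 0, 0]
  ]
}}

```text
time_s: 2.18
ee_pos: [0.5463, 0.0506, 0.1805]
eef_rot: [3.141, 0.0, 1.787]
force: [-0.0, 0.5, 0.4]
grip_width: 0.0937
```

```bash
python3 go.py .5465 .0535 .08 1.793 1; python3 - <<'E'
from h import *
b=ctrl.camera('side')[...,::-1]; a=ctrl.camera('top')[...,::-1]
b=cv2.resize(b[140:300,190:390],(600,480),interpolation=2)
cv2.imwrite('pics/s1.png',b); cv2.imwrite('pics/t1.png',a)
E
```

```text
[0.0028, 0.0008, 0.1005, 0.0003, 0.0001, -0.0107]
```

View pics/s1.png

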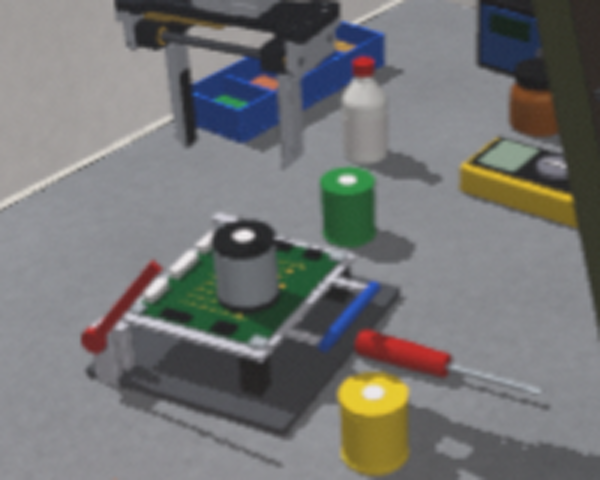

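The open fingers (tips near (190,145) and (290,165)) are centred above the reel at (245,245), so I descend.

Emit:
{"method": "move_arm", "body": {
  "targets": [
    [0.003, 0.001, 0.02, 0, 0, 0],
    [0.003, 0.001, 0.04, 0, 0, 0],
    [0.003, 0.001, 0.06, 0, 0, 0],
    [0.003, 0.001, 0.08, 0, 0, 0],
    [0.003, 0.001, 0.1, 0, 0, 0]
  ]
}}

```text
time_s: 2.7
ee_pos: [0.5468, 0.0542, 0.0797]
eef_rot: [3.141, 0.0, 1.788]
force: [0.1, 0.5, -0.2]
grip_width: 0.0938
```

Emit:
{"method": "move_arm", "body": {
  "targets": [
    [0, 0, 0, 0, 0, 0],
    [0, 0, 0, 0, 0, 0],
    [0, 0, 0, 0, 0, 0],
    [0, 0, 0, 0, 0, 0],
    [0, 0, 0, 0, 0, 0]
  ],
  "fingers": -1,
  "grip_force": 25
}}

```text
time_s: 3.12
ee_pos: [0.5475, 0.0546, 0.0816]
eef_rot: [3.14, 0.0, 1.789]
force: [0.3, 0.6, -1.0]
grip_width: 0.0641
```

Emit:
{"method": "move_arm", "body": {
  "targets": [
    [0, 0, 0, 0, 0, 0],
    [0, 0, 0, 0, 0, 0],
    [0, 0, 0, 0, 0, 0],
    [0, 0, 0, 0, 0, 0],
    [0, 0, 0, 0, 0, 0]
  ]
}}

```text
time_s: 3.53
ee_pos: [0.5474, 0.0546, 0.0812]
eef_rot: [3.14, 0.0, 1.789]
force: [-0.9, -0.2, 6.6]
grip_width: 0.0574
```

Emit:
{"method": "move_arm", "body": {
  "targets": [
    [0, 0, -0.01, 0, 0, 0],
    [0, 0, -0.025, 0, 0, 0],
    [0, 0, -0.045, 0, 0, 0],
    [0, 0, -0.065, 0, 0, 0],
    [0, 0, -0.08, 0, 0, 0]
  ]
}}

```text
time_s: 3.95
ee_pos: [0.547, 0.0547, 0.1624]
eef_rot: [3.141, 0.0, 1.789]
force: [0.3, -0.1, -2.0]
grip_width: 0.0575
```

```bash
python3 go.py .433 .3495 .17 1.793 2;
```

```text
[0.1563, -0.0237, -0.0039, 0.0008, 0.0001, -0.0036]
[0.1563, -0.0234, -0.0038, 0.0008, 0.0001, -0.0036]
```

Reel held. The pointer tip (about 0.15 m high) is near the path, so I raise first and then cross.

Emit:
{"method": "move_arm", "body": {
  "targets": [
    [0, 0, -0.02, 0, 0, 0],
    [0, 0, -0.045, 0, 0, 0],
    [0, 0, -0.07, 0, 0, 0],
    [0, 0, -0.085, 0, 0, 0],
    [0, 0, -0.09, 0, 0, 0]
  ]
}}

```text
time_s: 4.37
ee_pos: [0.5474, 0.0547, 0.2534]
eef_rot: [3.138, 0.001, 1.789]
force: [0.9, 0.2, -2.3]
grip_width: 0.0575
```

Emit:
{"method": "move_arm", "body": {
  "targets": [
    [0.02, -0.003, 0, 0, 0, 0],
    [0.05, -0.008, 0, 0, 0, 0],
    [0.085, -0.013, 0, 0, 0, 0],
    [0.12, -0.018, 0, 0, 0, 0],
    [0.156, -0.0235, 0, 0, 0, 0]
  ]
}}

```text
time_s: 4.78
ee_pos: [0.489, 0.2029, 0.2496]
eef_rot: [-3.14, 0.0, 1.788]
force: [0.7, 0.5, -2.9]
grip_width: 0.0572
```

Emit:
{"method": "move_arm", "body": {
  "targets": [
    [0.035, -0.005, 0, 0, 0, 0],
    [0.07, -0.01, 0, 0, 0, 0],
    [0.105, -0.016, 0, 0, 0, 0],
    [0.138, -0.021, 0, 0, 0, 0],
    [0.156, -0.0235, 0, 0, 0, 0]
  ]
}}

```text
time_s: 5.2
ee_pos: [0.4314, 0.3516, 0.2495]
eef_rot: [-3.14, 0.0, 1.791]
force: [0.6, -0.6, -2.5]
grip_width: 0.0578
```

```bash
python3 go.py .433 .3495 .06 1.793 1; python3 - <<'E'
from h import *
b=ctrl.camera('side')[...,::-1]
cv2.imwrite('pics/s2.png',b)
E
```

```text
[-0.0024, 0.0014, 0.1895, -0.0032, 0.0002, -0.0035]
```

View pics/s2.png

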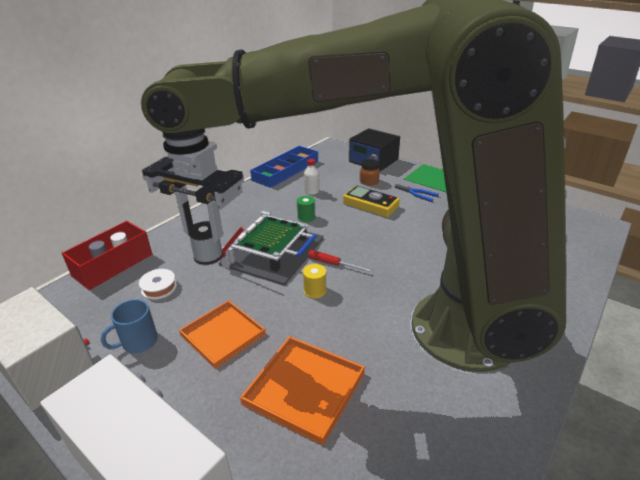

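The reel is held upright at (205,245), and the board is now clear. The tray rim in this view is at (180,332), (228,303), (266,331), (223,365).

Emit:
{"method": "move_arm", "body": {
  "targets": [
    [-0.002, 0.001, 0.035, 0, 0, 0],
    [-0.002, 0.001, 0.075, 0, 0, 0],
    [-0.002, 0.001, 0.115, 0, 0, 0],
    [-0.002, 0.001, 0.155, 0, 0, 0],
    [-0.002, 0.001, 0.185, 0, 0, 0]
  ]
}}

```text
time_s: 5.67
ee_pos: [0.4334, 0.346, 0.0616]
eef_rot: [-3.138, 0.002, 1.789]
force: [0.9, 0.4, -2.9]
grip_width: 0.0572
```

Emit:
{"method": "move_arm", "body": {
  "targets": [
    [0, 0, 0, 0, 0, 0],
    [0, 0, 0, 0, 0, 0],
    [0, 0, 0, 0, 0, 0],
    [0, 0, 0, 0, 0, 0],
    [0, 0, 0, 0, 0, 0]
  ]
}}

```text
time_s: 6.08
ee_pos: [0.4357, 0.3479, 0.0674]
eef_rot: [3.139, -0.001, 1.789]
force: [-0.2, 0.4, -2.9]
grip_width: 0.0573
```

```bash
python3 go.py .433 .3495 .0275 1.793 1; python3 - <<'E'
from h import *
print(np.mean([atz('side',p,.018) for p in ((180,332),(228,303),(266,331),(223,365))],axis=0))
print(ctrl.get_obs()['ee_pos'],ctrl.get_obs()['eef_rot'])
E
```

```text
[0.0021, -0.0024, 0.0399, 0.0055, -0.0023, -0.0074]
[0.42374445 0.349607   0.018     ]
[0.43567771 0.34786309 0.06735441] [ 3.13872139e+00 -1.18983068e-03  1.78911377e+00]
```

Emit:
{"method": "move_arm", "body": {
  "targets": [
    [0.001, -0.002, 0.012, 0, 0, 0],
    [0.002, -0.004, 0.022, 0, 0, 0],
    [0.002, -0.005, 0.029, 0, 0, 0],
    [0.002, -0.005, 0.033, 0, 0, 0],
    [0.002, -0.005, 0.036, 0, 0, 0]
  ]
}}

```text
time_s: 6.5
ee_pos: [0.4294, 0.3482, 0.029]
eef_rot: [-3.141, 0.0, 1.789]
force: [-0.4, -0.1, -3.1]
grip_width: 0.0574
```

Emit:
{"method": "move_arm", "body": {
  "targets": [
    [0, 0, 0.001, 0, 0, 0],
    [0, 0, 0.002, 0, 0, 0],
    [0, 0, 0.002, 0, 0, 0],
    [0, 0, 0.002, 0, 0, 0],
    [0, 0, 0.002, 0, 0, 0]
  ]
}}

```text
time_s: 6.92
ee_pos: [0.4297, 0.3483, 0.0276]
eef_rot: [3.141, -0.0, 1.789]
force: [-0.6, 0.6, -2.7]
grip_width: 0.0576
```

No contact yet; lower in 1 mm steps.

Emit:
{"method": "move_arm", "body": {
  "targets": [
    [0, 0, 0.0005, 0, 0, 0],
    [0, 0, 0.001, 0, 0, 0],
    [0, 0, 0.0015, 0, 0, 0],
    [0, 0, 0.002, 0, 0, 0],
    [0, 0, 0.002, 0, 0, 0]
  ]
}}

```text
time_s: 7.33
ee_pos: [0.4298, 0.3484, 0.0272]
eef_rot: [3.141, -0.0, 1.789]
force: [-7.5, -5.2, 18.0]
grip_width: 0.0574
```

Contact with the tray floor. I ease off slightly and open.

Emit:
{"method": "move_arm", "body": {
  "targets": [
    [0, 0, -0.001, 0, 0, 0],
    [0, 0, -0.0015, 0, 0, 0],
    [0, 0, -0.0015, 0, 0, 0],
    [0, 0, -0.0015, 0, 0, 0],
    [0, 0, -0.0015, 0, 0, 0]
  ]
}}

```text
time_s: 7.75
ee_pos: [0.4297, 0.3484, 0.0272]
eef_rot: [3.141, -0.0, 1.789]
force: [-2.2, -0.5, 5.5]
grip_width: 0.0572
```

Emit:
{"method": "move_arm", "body": {
  "targets": [
    [0, 0, 0, 0, 0, 0],
    [0, 0, 0, 0, 0, 0],
    [0, 0, 0, 0, 0, 0],
    [0, 0, 0, 0, 0, 0],
    [0, 0, 0, 0, 0, 0]
  ],
  "fingers": 1
}}

```text
time_s: 8.17
ee_pos: [0.4295, 0.3482, 0.0267]
eef_rot: [-3.141, 0.0, 1.789]
force: [0.6, 0.5, 0.2]
grip_width: 0.0878
```

Emit:
{"method": "move_arm", "body": {
  "targets": [
    [0, 0, 0, 0, 0, 0],
    [0, 0, -0.01, 0, 0, 0],
    [0, 0, -0.03, 0, 0, 0],
    [0, 0, -0.06, 0, 0, 0],
    [0, 0, -0.1, 0, 0, 0]
  ]
}}

```text
time_s: 8.58
ee_pos: [0.4285, 0.3475, 0.1268]
eef_rot: [-3.138, 0.001, 1.789]
force: [1.2, -0.2, -0.1]
grip_width: 0.094
```

Emit:
{"method": "move_arm", "body": {
  "targets": [
    [0, 0, -0.04, 0, 0, 0],
    [0, 0, -0.07, 0, 0, 0],
    [0, 0, -0.1, 0, 0, 0],
    [0, 0, -0.12, 0, 0, 0],
    [0, 0, -0.13, 0, 0, 0]
  ]
}}

```text
time_s: 9.0
ee_pos: [0.4299, 0.3485, 0.2607]
eef_rot: [3.137, -0.002, 1.789]
force: [-0.1, -0.1, -0.4]
grip_width: 0.094
```

```bash
python3 - <<'E'
from h import *
b=ctrl.camera('side')[...,::-1]
cv2.imwrite('pics/s3.png',cv2.resize(b[200:380,140:380],(720,540),interpolation=2))
from fit import *
G=w(f.x,(-.1,.022,.054)); print(G)
from go import plan
plan(G[0],G[1],.25,1.7936,2)
E
```

```text
[0.4538199  0.03983161 0.054     ]
[-0.1533, -0.0219, 0.005, 0.0044, -0.0018, -0.0042]
[-0.1532, -0.0222, 0.0052, 0.0044, -0.0018, -0.0042]
```

View pics/s3.png

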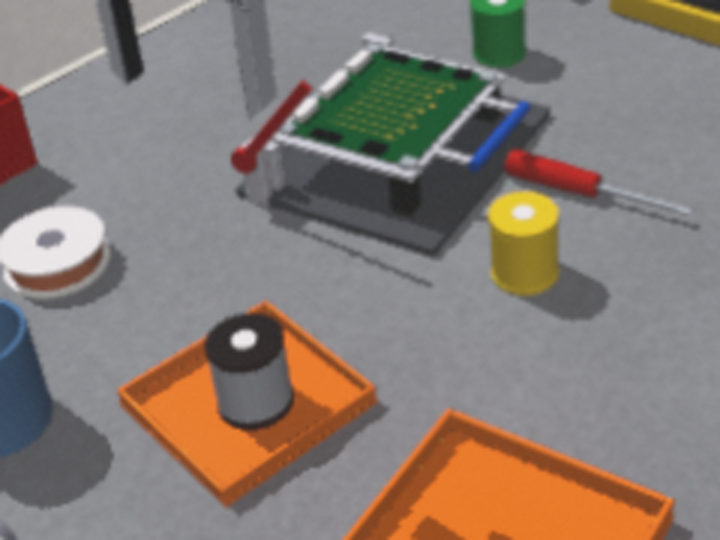

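The reel stands upright in the middle of the small tray, at crop (248,375), and the gripper is clear. Next is the bar.

Emit:
{"method": "move_arm", "body": {
  "targets": [
    [-0.03, -0.0044, 0.001, 0, 0, 0],
    [-0.06, -0.0088, 0.002, 0, 0, 0],
    [-0.09, -0.013, 0.003, 0, 0, 0],
    [-0.12, -0.0176, 0.004, 0, 0, 0],
    [-0.153, -0.022, 0.005, 0, 0, 0]
  ],
  "fingers": -0.04
}}

```text
time_s: 9.47
ee_pos: [0.4405, 0.1928, 0.2506]
eef_rot: [-3.14, 0.0, 1.79]
force: [1.2, 0.6, 0.9]
grip_width: 0.0642
```

Emit:
{"method": "move_arm", "body": {
  "targets": [
    [-0.035, -0.0044, 0.005, 0, 0, 0],
    [-0.07, -0.0088, 0.02, 0, 0, 0],
    [-0.105, -0.015, 0.05, 0, 0, 0],
    [-0.14, -0.02, 0.09, 0, 0, 0],
    [-0.153, -0.022, 0.12, 0, 0, 0]
  ]
}}

```text
time_s: 9.88
ee_pos: [0.4523, 0.0413, 0.1368]
eef_rot: [3.141, 0.0, 1.788]
force: [1.6, 0.9, -0.1]
grip_width: 0.0453
```

Emit:
{"method": "move_arm", "body": {
  "targets": [
    [0, 0, 0, 0, 0, 0],
    [0, 0, 0, 0, 0, 0],
    [0, 0, 0, 0, 0, 0],
    [0, 0, 0, 0, 0, 0],
    [0, 0, 0, 0, 0, 0]
  ]
}}

```text
time_s: 10.3
ee_pos: [0.4532, 0.0442, 0.1391]
eef_rot: [3.14, 0.0, 1.79]
force: [-0.2, 1.0, 1.2]
grip_width: 0.045
```

```bash
python3 - <<'E'
from h import *
b=ctrl.camera('side')[...,::-1]
cv2.imwrite('pics/s4.png',cv2.resize(b[170:290,200:360],(720,540),interpolation=2))
o=ctrl.get_obs(); print(o['ee_pos'],o['eef_rot'],proj('side',o['ee_pos']), o['grip_width'])
from go import plan
plan(.4538,.0398,.04,1.7936,1)
E
```

```text
[0.45306547 0.04414668 0.13890726] [3.13987616e+00 3.30869022e-04 1.79041306e+00] [[298.97845514 223.24930563]] 0.04481129626274392
[-0.0044, -0.0004, 0.0989, 0.0033, 0.0006, -0.0061]
```

View pics/s4.png

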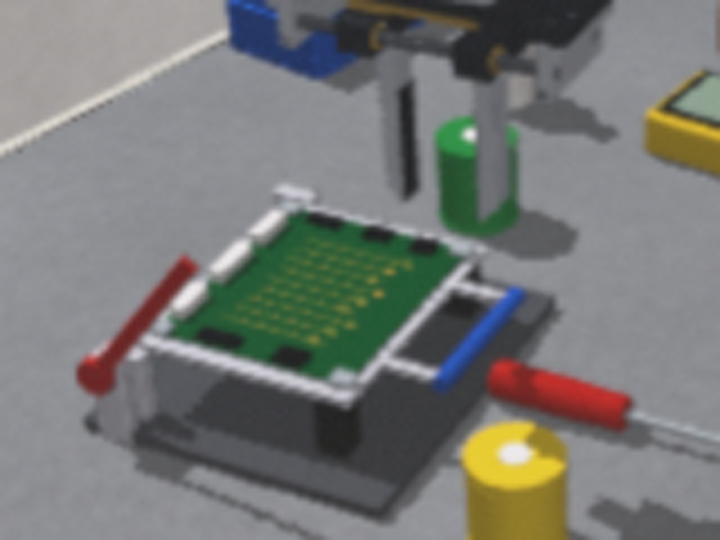

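The fingers are above the bar (blue, (440,380) to (520,295)) and clear of the screwdriver. Descending over the bar.

Emit:
{"method": "move_arm", "body": {
  "targets": [
    [-0.001, 0, 0.025, 0, 0, 0],
    [-0.002, 0, 0.05, 0, 0, 0],
    [-0.003, 0, 0.065, 0, 0, 0],
    [-0.0044, 0, 0.075, 0, 0, 0],
    [-0.0044, 0, 0.08, 0, 0, 0]
  ]
}}

```text
time_s: 10.77
ee_pos: [0.4535, 0.0393, 0.0573]
eef_rot: [-3.141, -0.0, 1.79]
force: [0.2, 0.6, -0.4]
grip_width: 0.0452
```

Emit:
{"method": "move_arm", "body": {
  "targets": [
    [0, 0, 0.006, 0, 0, 0],
    [0, 0, 0.012, 0, 0, 0],
    [0, 0, 0.018, 0, 0, 0],
    [0, 0, 0.024, 0, 0, 0],
    [0, 0, 0.025, 0, 0, 0]
  ]
}}

```text
time_s: 11.18
ee_pos: [0.4533, 0.0392, 0.0322]
eef_rot: [-3.141, -0.0, 1.789]
force: [0.6, -0.0, -0.3]
grip_width: 0.0453
```

```bash
python3 - <<'E'
from h import *
b=ctrl.camera('side')[...,::-1]
cv2.imwrite('pics/s5.png',cv2.resize(b[170:290,200:360],(720,540),interpolation=2))
o=ctrl.get_obs(); print(o['ee_pos'],o['eef_rot'],proj('side',o['ee_pos']), o['grip_width'],o['force'])
E
```

```text
[0.45334295 0.03915167 0.03243395] [-3.14083092e+00 -1.57437876e-04  1.78923075e+00] [[301.7340856  255.62298845]] 0.04495758338048411 [ 0.5121823  -0.39133325  0.01183496]
```

View pics/s5.png

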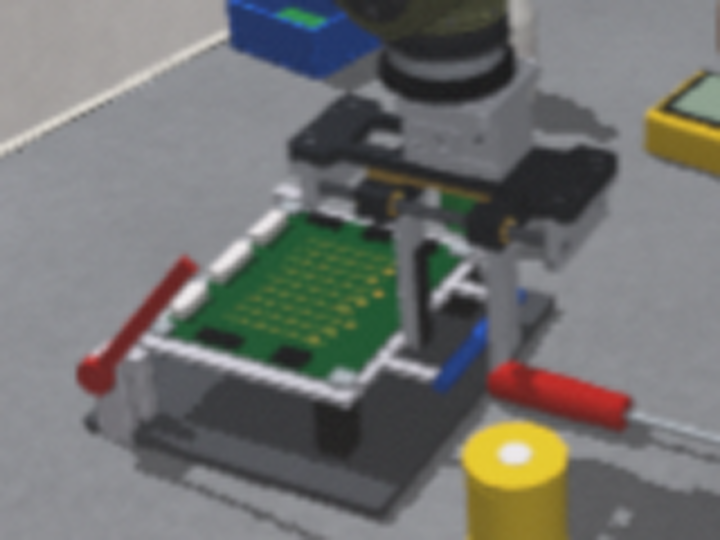

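The fingers straddle the bar, with the inner tip at (420,345) and the outer at (500,365), both past the bar's underside and not touching. Closing.

Emit:
{"method": "move_arm", "body": {
  "targets": [
    [0, 0, 0, 0, 0, 0],
    [0, 0, 0, 0, 0, 0],
    [0, 0, 0, 0, 0, 0],
    [0, 0, 0, 0, 0, 0],
    [0, 0, 0, 0, 0, 0]
  ],
  "fingers": -1,
  "grip_force": 20
}}

```text
time_s: 11.65
ee_pos: [0.4537, 0.0391, 0.0331]
eef_rot: [3.141, 0.0, 1.789]
force: [-0.2, -0.0, 0.3]
grip_width: 0.0152
```

Emit:
{"method": "move_arm", "body": {
  "targets": [
    [0, 0, 0, 0, 0, 0],
    [0, 0, 0, 0, 0, 0],
    [0, 0, 0, 0, 0, 0],
    [0, 0, 0, 0, 0, 0],
    [0, 0, 0, 0, 0, 0]
  ]
}}

```text
time_s: 12.07
ee_pos: [0.4522, 0.0389, 0.0329]
eef_rot: [-3.138, -0.0, 1.789]
force: [-9.7, -2.4, 8.9]
grip_width: 0.006
```

```bash
python3 - <<'E'
from h import *
o=ctrl.get_obs(); print(o['ee_pos'],o['force'],o['grip_width'])
# arc in tool frame (y = +stand x, z down) with the tool kept vertical
b=lambda a: np.array([.09-.19*np.cos(a)-.004*np.sin(a)*-1*-1, .05+.19*np.sin(a)+.004*np.cos(a)])
A=np.linspace(0,.9,21)
for a in A: d=b(a)-b(0); print(round(a,3),d.round(4), d[0].round(4), (-d[1]).round(4))
E
```

```text
[0.45224485 0.03886612 0.03291697] [-9.66583779 -2.43000298  8.87187642] 0.005994577510119038
0.0 [0. 0.] 0.0 -0.0
0.045 [0.     0.0085] 0.0 -0.0085
0.09 [0.0004 0.0171] 0.0004 -0.0171
0.135 [0.0012 0.0255] 0.0012 -0.0255
0.18 [0.0024 0.034 ] 0.0024 -0.034
0.225 [0.0039 0.0423] 0.0039 -0.0423
0.27 [0.0058 0.0505] 0.0058 -0.0505
0.315 [0.0081 0.0587] 0.0081 -0.0587
0.36 [0.0108 0.0667] 0.0108 -0.0667
0.405 [0.0138 0.0745] 0.0138 -0.0745
0.45 [0.0172 0.0822] 0.0172 -0.0822
0.495 [0.0209 0.0898] 0.0209 -0.0898
0.54 [0.025  0.0971] 0.025 -0.0971
0.585 [0.0294 0.1043] 0.0294 -0.1043
0.63 [0.0341 0.1112] 0.0341 -0.1112
0.675 [0.0392 0.1179] 0.0392 -0.1179
0.72 [0.0445 0.1243] 0.0445 -0.1243
0.765 [0.0502 0.1305] 0.0502 -0.1305
0.81 [0.0561 0.1364] 0.0561 -0.1364
0.855 [0.0623 0.142 ] 0.0623 -0.142
0.9 [0.0688 0.1473] 0.0688 -0.1473
```

Closed to 6 mm rather than the bar's 12 mm, with some force, so something is off. I look before moving.

```bash
python3 - <<'E'
from h import *
b=ctrl.camera('side')[...,::-1]; a=ctrl.camera('top')[...,::-1]
o=ctrl.get_obs(); print(o['ee_pos'],o['force'],o['moment'],o['grip_width'])
x=cv2.resize(b[205:275,260:340],(800,700),interpolation=2)[:600]
cv2.imwrite('pics/s6.png',x)
for h in (0,.005,.02): print(((proj('side',o['ee_pos']+[0,0,h])-[260,205])*10).round())
E
```

```text
[0.4522346  0.03886675 0.03292261] [-9.96477572 -3.31604303  9.11870833] [-0.60206941  1.95446253  0.02423852] 0.006124404769188094
[[421. 506.]]
[[420. 491.]]
[[418. 446.]]
```

View pics/s6.png

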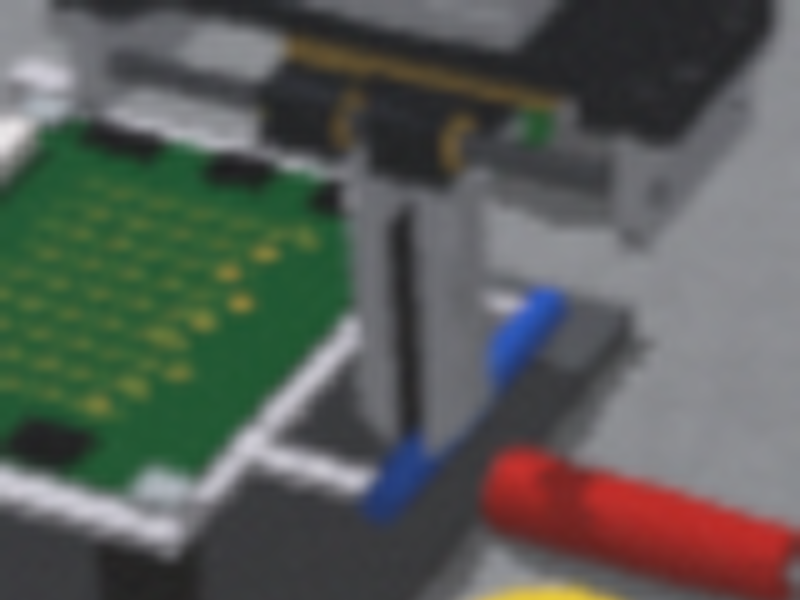

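The tips pinch only the bar's upper chord: they sit at about (425,445), some 20 mm above where the reported TCP projects (421,506). The real tips are therefore about 20–25 mm higher than reported. I'll open, lower about 16 mm while watching the force, and grip again.

Emit:
{"method": "move_arm", "body": {
  "targets": [
    [0, 0, 0, 0, 0, 0],
    [0, 0, 0, 0, 0, 0],
    [0, 0, 0, 0, 0, 0],
    [0, -0.001, 0, 0, 0, 0],
    [0, -0.002, 0, 0, 0, 0]
  ],
  "fingers": -0.04
}}

```text
time_s: 12.58
ee_pos: [0.4516, 0.0387, 0.0329]
eef_rot: [3.141, -0.0, 1.789]
force: [-1.0, 0.0, -0.0]
grip_width: 0.0361
```

Emit:
{"method": "move_arm", "body": {
  "targets": [
    [0, 0, 0.002, 0, 0, 0],
    [0, 0, 0.004, 0, 0, 0],
    [0, 0, 0.006, 0, 0, 0],
    [0, 0, 0.008, 0, 0, 0],
    [0, 0, 0.008, 0, 0, 0]
  ]
}}

```text
time_s: 13.0
ee_pos: [0.4514, 0.0387, 0.0245]
eef_rot: [-3.141, -0.0, 1.789]
force: [-0.7, 0.1, 0.1]
grip_width: 0.0451
```

Emit:
{"method": "move_arm", "body": {
  "targets": [
    [0, 0, 0.002, 0, 0, 0],
    [0, 0, 0.004, 0, 0, 0],
    [0, 0, 0.006, 0, 0, 0],
    [0, 0, 0.008, 0, 0, 0],
    [0, 0, 0.008, 0, 0, 0]
  ]
}}

```text
time_s: 13.42
ee_pos: [0.4514, 0.0387, 0.0165]
eef_rot: [-3.141, -0.0, 1.789]
force: [-0.5, -0.3, 0.1]
grip_width: 0.0451
```

Emit:
{"method": "move_arm", "body": {
  "targets": [
    [0, 0, 0, 0, 0, 0],
    [0, 0, 0, 0, 0, 0],
    [0, 0, 0, 0, 0, 0],
    [0, 0, 0, 0, 0, 0],
    [0, 0, 0, 0, 0, 0]
  ],
  "fingers": -1
}}

```text
time_s: 13.83
ee_pos: [0.4517, 0.0387, 0.017]
eef_rot: [3.141, 0.0, 1.789]
force: [-0.0, -0.8, 0.3]
grip_width: 0.015
```

Emit:
{"method": "move_arm", "body": {
  "targets": [
    [0, 0, 0, 0, 0, 0],
    [0, 0, 0, 0, 0, 0],
    [0, 0, 0, 0, 0, 0],
    [0, 0, 0, 0, 0, 0],
    [0, 0, 0, 0, 0, 0]
  ]
}}

```text
time_s: 14.25
ee_pos: [0.4522, 0.0388, 0.0171]
eef_rot: [3.14, 0.0, 1.789]
force: [5.2, 1.4, -3.2]
grip_width: 0.0114
```

Now gripped at 11.4 mm, which matches the bar. The reel is in the tray, so I raise along the arc.

Emit:
{"method": "move_arm", "body": {
  "targets": [
    [0, 0, -0.0085, 0, 0, 0],
    [0.0, 0.0004, -0.0171, 0, 0, 0],
    [0, 0.0012, -0.0255, 0, 0, 0],
    [0, 0.0024, -0.034, 0, 0, 0],
    [0, 0.0039, -0.0423, 0, 0, 0]
  ]
}}

```text
time_s: 14.67
ee_pos: [0.4582, 0.04, 0.0603]
eef_rot: [3.135, 0.0, 1.789]
force: [26.6, 8.7, -14.6]
grip_width: 0.0113
```

Emit:
{"method": "move_arm", "body": {
  "targets": [
    [0, 0.0019, -0.0082, 0, 0, 0],
    [0, 0.0042, -0.0164, 0, 0, 0],
    [0, 0.0069, -0.0244, 0, 0, 0],
    [0, 0.0099, -0.0322, 0, 0, 0],
    [0, 0.0133, -0.0399, 0, 0, 0]
  ]
}}

```text
time_s: 15.08
ee_pos: [0.4728, 0.0433, 0.0998]
eef_rot: [3.131, 0.001, 1.789]
force: [39.6, 8.2, -30.1]
grip_width: 0.0136
```

Emit:
{"method": "move_arm", "body": {
  "targets": [
    [0, 0.0037, -0.0076, 0, 0, 0],
    [0, 0.0078, -0.0149, 0, 0, 0],
    [0, 0.0122, -0.0221, 0, 0, 0],
    [0, 0.0169, -0.029, 0, 0, 0],
    [0, 0.022, -0.0357, 0, 0, 0]
  ]
}}

```text
time_s: 15.5
ee_pos: [0.4918, 0.0475, 0.1337]
eef_rot: [3.138, 0.0, 1.789]
force: [24.6, 3.4, -28.8]
grip_width: 0.0114
```

```bash
python3 - <<'E'
from h import *
b=ctrl.camera('side')[...,::-1]
x=cv2.resize(b[175:285,205:340],(720,587),interpolation=2)
cv2.imwrite('pics/s7.png',x); print(ctrl.get_obs()['ee_pos'])
E
```

```text
[0.49267016 0.04769447 0.13488715]
```

View pics/s7.png

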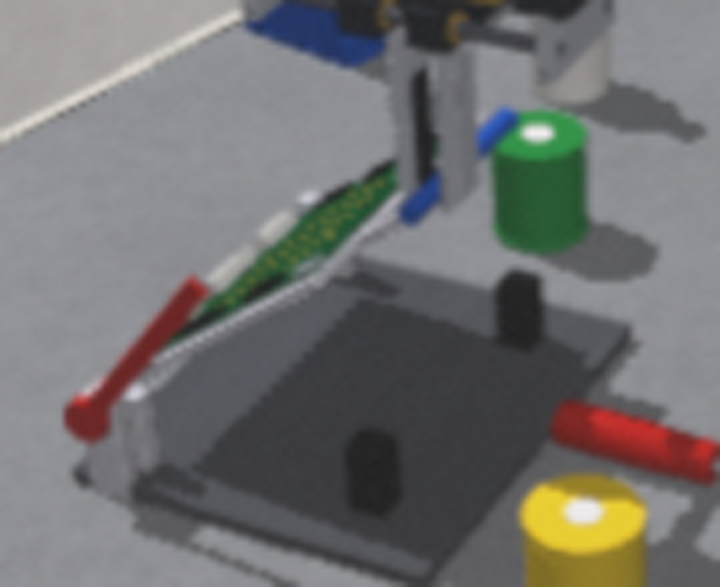

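The panel follows, at about 0.68 rad. The tool is pulled towards the hinge, so I add about 3 mm that way and continue to about 0.885.

Emit:
{"method": "move_arm", "body": {
  "targets": [
    [0, 0.007, -0.006, 0, 0, 0],
    [0, 0.013, -0.012, 0, 0, 0],
    [0, 0.019, -0.018, 0, 0, 0],
    [0, 0.025, -0.023, 0, 0, 0],
    [0, 0.0305, -0.0277, 0, 0, 0]
  ]
}}

```text
time_s: 15.97
ee_pos: [0.519, 0.0536, 0.1632]
eef_rot: [-3.139, 0.0, 1.789]
force: [-10.1, -2.8, 2.6]
grip_width: 0.0113
```

Emit:
{"method": "move_arm", "body": {
  "targets": [
    [0, 0, 0, 0, 0, 0],
    [0, 0, 0, 0, 0, 0],
    [0, 0, 0, 0, 0, 0],
    [0, 0, 0, 0, 0, 0],
    [0, 0, 0, 0, 0, 0]
  ]
}}

```text
time_s: 16.38
ee_pos: [0.5201, 0.0538, 0.1641]
eef_rot: [3.14, 0.0, 1.789]
force: [-3.6, -1.4, 6.6]
grip_width: 0.011
```

```bash
python3 - <<'E'
from h import *
b=ctrl.camera('side')[...,::-1]; a=ctrl.camera('top')[...,::-1]
x=cv2.resize(b[165:265,210:310],(700,700),interpolation=2)[:600]
cv2.imwrite('pics/s8.png',x); cv2.imwrite('pics/t8.png',a); print(ctrl.get_obs()['ee_pos'],ctrl.get_obs()['force'])
E
```

```text
[0.52011909 0.05376132 0.16410297] [-4.34569953 -2.81342393  6.40086446]
```

View pics/s8.png

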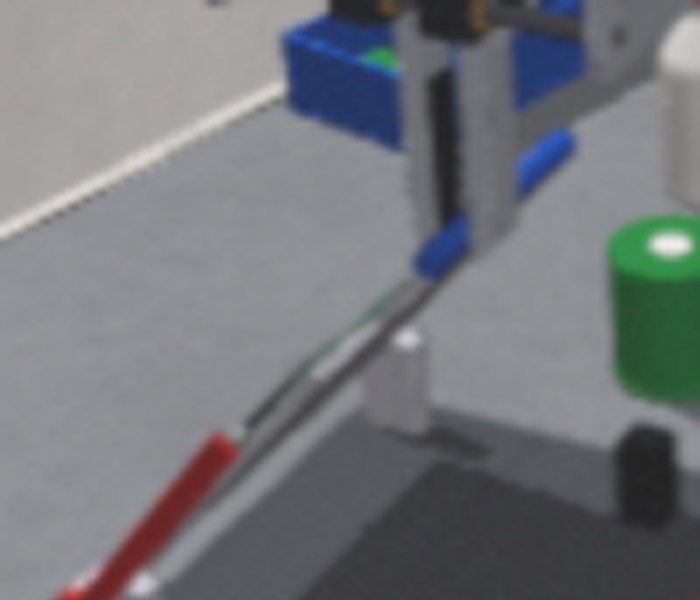

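```bash
python3 - <<'E'
from fit import *
from scipy.optimize import minimize_scalar as ms
x=f.x; C=lambda p:np.array(p)/7+[210,165]
off=res(x).reshape(-1,2)
def bar(a,y): return w(x,(.09-.19*np.cos(a)+.004*np.sin(a),y,.05+.19*np.sin(a)+.004*np.cos(a)))
def tip(a): return w(x,(.09-.13*np.cos(a),.126,.05+.13*np.sin(a)))
o=np.array([-1.5,1.0])  # local side-camera bias seen at stand
for b in (0*o,o):
  print('bar',[ms(lambda a:((proj('side',bar(a,y))[0]-b-C(p))**2).sum(),bounds=(.6,1.2),method='bounded').x for y,p in((.052,(428,268)),(-.052,(566,143)))],
   'tip',ms(lambda a:((proj('side',tip(a))[0]-b-C((226,445)))**2).sum(),bounds=(.6,1.2),method='bounded').x)
# red mask of pointer: principal axis in the top view and side view vs angle
for n,fn,box in(('side','side0',(210,250,215,262)),('top','top0',(240,256,165,205))):
  im=cv2.imread(f'pics/{fn}.png').astype(int); u0,u1,v0,v1=box
  m=(im[...,2]>90)&(im[...,1]<70)&(im[...,0]<70); v,u=np.nonzero(m[v0:v1,u0:u1]); P=np.c_[u+u0,v+v0]
  print(n,len(P),'v range',P[:,1].min(),P[:,1].max(),'mean',P.mean(0))
  for c in (P[P[:,1]<np.quantile(P[:,1],.12)].mean(0),P[P[:,1]>np.quantile(P[:,1],.88)].mean(0)): print(c)
for a in (.85,.9,.95):
  print(a,[proj(n,tip(a)).round(1).tolist() for n in('side','top')],[proj(n,w(x,(.09,.126,.05))).round(1).tolist() for n in('side','top')])
E
```

```text
bar [np.float64(0.8370264175346658), np.float64(0.8353421954250868)] tip 0.8945055688706998
bar [np.float64(0.8414949194241942), np.float64(0.8399723150973005)] tip 0.902011776373276
side 158 v range 228 257 mean [228.74050633 243.55063291]
[240.16666667 229.66666667]
[220.84615385 255.69230769]
top 57 v range 170 195 mean [248.70175439 182.26315789]
[248.6 171.2]
[249.         193.71428571]
0.85 [[[243.1, 231.1]], [[249.9, 197.0]]] [[[220.1, 254.5]], [[249.5, 175.3]]]
0.9 [[[241.2, 229.3]], [[249.3, 194.5]]] [[[220.1, 254.5]], [[249.5, 175.3]]]
0.95 [[[239.3, 227.5]], [[248.6, 192.0]]] [[[220.1, 254.5]], [[249.5, 175.3]]]
```

Kinematics puts the panel at about 0.90, the image about 0.84, and the pointer reads about 0.90. I'll release, clear the view and measure properly.

Emit:
{"method": "move_arm", "body": {
  "targets": [
    [0, 0, 0, 0, 0, 0],
    [0, 0, 0, 0, 0, 0],
    [0, 0, 0, 0, 0, 0],
    [0, 0, 0, 0, 0, 0],
    [0, 0, 0, 0, 0, 0]
  ],
  "fingers": -0.2
}}

```text
time_s: 16.9
ee_pos: [0.5198, 0.0539, 0.1626]
eef_rot: [3.141, -0.0, 1.789]
force: [-0.7, -0.2, 0.5]
grip_width: 0.0371
```

Emit:
{"method": "move_arm", "body": {
  "targets": [
    [0, 0, -0.01, 0, 0, 0],
    [0, 0, -0.03, 0, 0, 0],
    [0, 0, -0.06, 0, 0, 0],
    [0, 0, -0.09, 0, 0, 0],
    [0, 0, -0.12, 0, 0, 0]
  ]
}}

```text
time_s: 17.32
ee_pos: [0.5194, 0.0538, 0.2848]
eef_rot: [3.141, 0.0, 1.789]
force: [0.3, 0.9, -0.0]
grip_width: 0.0374
```

Emit:
{"method": "move_arm", "body": {
  "targets": [
    [-0.03, 0, 0, 0, 0, 0],
    [-0.07, 0, 0, 0, 0, 0],
    [-0.11, 0, 0, 0, 0, 0],
    [-0.15, 0, 0, 0, 0, 0],
    [-0.18, 0, 0, 0, 0, 0]
  ]
}}

```text
time_s: 17.73
ee_pos: [0.5587, -0.1247, 0.2833]
eef_rot: [3.141, 0.0, 1.788]
force: [0.4, -0.9, -0.1]
grip_width: 0.0377
```

Emit:
{"method": "move_arm", "body": {
  "targets": [
    [-0.02, 0, 0, 0, 0, 0],
    [-0.03, 0, 0, 0, 0, 0],
    [-0.04, 0, 0, 0, 0, 0],
    [-0.05, 0, 0, 0, 0, 0],
    [-0.05, 0, 0, 0, 0, 0]
  ]
}}

```text
time_s: 18.15
ee_pos: [0.5697, -0.1714, 0.2827]
eef_rot: [3.142, 0.0, 1.789]
force: [-0.1, -0.3, -0.1]
grip_width: 0.0378
```

```bash
python3 - <<'E'
from fit import *
x=f.x
def pan(a,d,y,h): return w(x,(.09-d*np.cos(a)+h*np.sin(a),y,.05+d*np.sin(a)+h*np.cos(a)))
b=ctrl.camera('side')[...,::-1].copy(); a=ctrl.camera('top')[...,::-1].copy()
cv2.imwrite('pics/sr.png',b); cv2.imwrite('pics/tr.png',a)
s=cv2.resize(b[165:265,205:305],(600,600),interpolation=2)
cv2.imwrite('pics/s9.png',s)
cv2.imwrite('pics/t9.png',cv2.resize(a[145:255,235:365],(650,550),interpolation=2))
for n,im in(('side',b),('top',a)):
  im=im.astype(int); m=((im[...,0]>100)&(im[...,2]<60)).astype(np.uint8)
  k,l,st,c=cv2.connectedComponentsWithStats(m)
  for i in range(1,k):
    if st[i,4]>25 and 220<c[i,0]<350 and 150<c[i,1]<260: 
      v,u=np.nonzero(l==i); print(n,'blue',st[i],c[i].round(1))
  for t in(.8,.84,.88,.92): print(t,proj(n,pan(t,.19,0,.004)).round(1),proj(n,pan(t,.19,.052,.004)).round(1),proj(n,pan(t,.19,-.052,.004)).round(1))
E
```

```text
side blue [251 146  67  41 871] [285.1 165.9]
side blue [270 184  22  21  91] [280.4 193.4]
0.8 [[282.2 197. ]] [[272.1 206.3]] [[291.5 188.3]]
0.84 [[280.1 194.8]] [[270.  204.1]] [[289.6 186.2]]
0.88 [[278.  192.8]] [[267.8 201.9]] [[287.6 184.2]]
0.92 [[275.9 190.8]] [[265.6 199.9]] [[285.5 182.3]]
top blue [280 189  47  13 239] [303.4 195. ]
0.8 [[304.7 199.2]] [[282.4 203.8]] [[327.  194.6]]
0.84 [[304.1 196.3]] [[281.7 200.9]] [[326.5 191.7]]
0.88 [[303.5 193.3]] [[281.1 198. ]] [[325.9 188.6]]
0.92 [[302.9 190.2]] [[280.4 194.9]] [[325.3 185.6]]
```

View pics/s9.png

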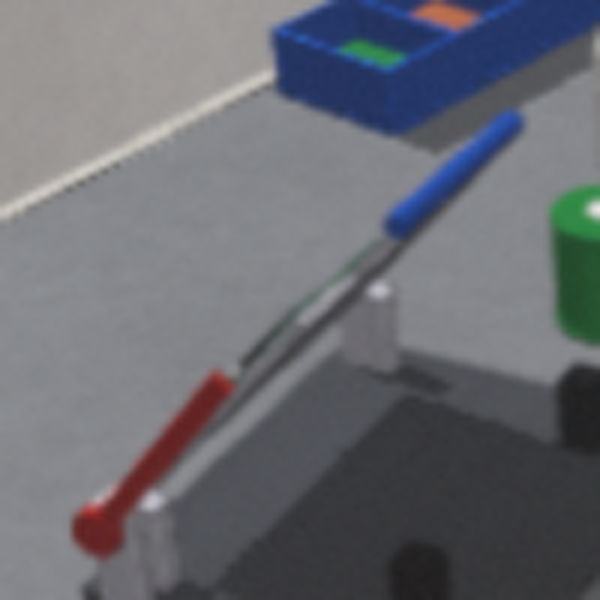

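```bash
python3 - <<'E'
from fit import *
def blue(fn,box):
  im=cv2.imread(f'pics/{fn}.png').astype(int); u0,u1,v0,v1=box; m=((im[...,0]>100)&(im[...,2]<60))[v0:v1,u0:u1]; v,u=np.nonzero(m); return np.array([u.mean()+u0,v.mean()+v0]),m.sum()
bt0,bs0=blue('top0',(285,340,228,246)),blue('side0',(290,320,230,262)); bt1,bs1=blue('tr',(278,330,186,205)),blue('sr',(265,295,183,206))
print(bt0,bs0,bt1,bs1)
D=lambda p:np.array(p)/6+[205,165]
def pan(x,a,d,y,h): return w(x,(.09-d*np.cos(a)+h*np.sin(a),y,.05+d*np.sin(a)+h*np.cos(a)))
def R2(z):
  x=z[:3]; ap,al=z[3],z[4]; o={'top':z[5:7],'side':z[7:9]}; r=[]
  add=lambda n,p,uv,k=1:r.append(k*(proj(n,p)[0]+o[n]-uv))
  for n,uv,p in S[2:5]+S[7:]: add(n,w(x,p),uv)
  for n,a,uv in(('top',0,bt0[0]),('side',0,bs0[0]),('top',al,bt1[0]),('side',al,bs1[0])): add(n,pan(x,a,.19,0,.004),uv,2)
  add('side',pan(x,ap,.13,.126,0),D((226,378))); add('side',pan(x,ap,0,.126,0),D((98,530)))
  add('top',pan(x,ap,.13,.126,-.006),np.array([249,195.7]))
  return np.r_[np.concatenate(r),z[5:9]/1.5]
g=least_squares(R2,np.r_[f.x[:3],.89,.86,0,0,0,0],loss='soft_l1')
print(g.x.round(3)); print(R2(g.x)[:-4].reshape(-1,2).round(1).tolist())
E
```

```text
(array([311.10152284, 236.12182741]), np.int64(197)) (array([306.01020408, 244.1122449 ]), np.int64(98)) (array([303.40167364, 195.        ]), np.int64(239)) (array([278.76785714, 191.72321429]), np.int64(112))
[ 0.554  0.04   0.217  0.907  0.872 -0.756 -0.558  0.258 -1.113]
[[-0.3, 1.6], [1.2, 1.5], [0.6, 2.1], [1.8, -0.8], [0.2, -0.7], [-0.9, -0.2], [-0.8, -1.8], [1.1, 1.0], [-1.1, -0.0], [-0.5, 0.1], [0.1, 0.7]]
```

A joint refit gives the panel at 0.87 and the pointer at 0.907. That is inside tolerance, but I'd like more margin: I'll regrip the same way and fold about 0.035 rad (6.5 mm) further.

Emit:
{"method": "move_arm", "body": {
  "targets": [
    [0.035, 0, 0, 0, 0, 0],
    [0.075, 0, 0, 0, 0, 0],
    [0.115, 0, 0, 0, 0, 0],
    [0.155, 0, 0, 0, 0, 0],
    [0.19, 0, 0, 0, 0, 0]
  ]
}}

```text
time_s: 18.67
ee_pos: [0.5271, 0.0177, 0.283]
eef_rot: [3.141, -0.0, 1.791]
force: [1.3, -0.8, 0.2]
grip_width: 0.0378
```

Emit:
{"method": "move_arm", "body": {
  "targets": [
    [0.02, 0, 0, 0, 0, 0],
    [0.04, 0, 0, 0, 0, 0],
    [0.04, 0, 0, 0, 0, 0],
    [0.04, 0, 0.02, 0, 0, 0],
    [0.04, 0, 0.05, 0, 0, 0]
  ]
}}

```text
time_s: 19.08
ee_pos: [0.5205, 0.0544, 0.2345]
eef_rot: [3.136, 0.001, 1.791]
force: [1.0, -0.1, 0.3]
grip_width: 0.0377
```

Emit:
{"method": "move_arm", "body": {
  "targets": [
    [0, 0, 0.02, 0, 0, 0],
    [0, 0, 0.04, 0, 0, 0],
    [0, 0, 0.055, 0, 0, 0],
    [0, 0, 0.065, 0, 0, 0],
    [0, 0, 0.07, 0, 0, 0]
  ]
}}

```text
time_s: 19.5
ee_pos: [0.5192, 0.0538, 0.1615]
eef_rot: [-3.14, -0.0, 1.789]
force: [-0.1, -0.1, 0.2]
grip_width: 0.0375
```

Emit:
{"method": "move_arm", "body": {
  "targets": [
    [0, 0, 0, 0, 0, 0],
    [0, 0, 0, 0, 0, 0],
    [0, 0, 0, 0, 0, 0],
    [0, 0, 0, 0, 0, 0],
    [0, 0, 0, 0, 0, 0]
  ],
  "fingers": -1
}}

```text
time_s: 19.92
ee_pos: [0.5201, 0.0538, 0.1633]
eef_rot: [3.14, 0.0, 1.789]
force: [-0.0, -0.6, 2.9]
grip_width: 0.0115
```

Emit:
{"method": "move_arm", "body": {
  "targets": [
    [0, 0, 0, 0, 0, 0],
    [0, 0.0015, -0.001, 0, 0, 0],
    [0, 0.003, -0.002, 0, 0, 0],
    [0, 0.0045, -0.003, 0, 0, 0],
    [0, 0.0055, -0.0042, 0, 0, 0]
  ]
}}

```text
time_s: 20.33
ee_pos: [0.5238, 0.0547, 0.1665]
eef_rot: [-3.138, -0.0, 1.789]
force: [-7.9, -3.2, -0.2]
grip_width: 0.0114
```

Emit:
{"method": "move_arm", "body": {
  "targets": [
    [0, 0, 0, 0, 0, 0],
    [0, 0, 0, 0, 0, 0],
    [0, 0, 0, 0, 0, 0],
    [0, 0, 0, 0, 0, 0],
    [0, 0, 0, 0, 0, 0]
  ]
}}

```text
time_s: 20.75
ee_pos: [0.524, 0.0547, 0.1666]
eef_rot: [-3.139, -0.0, 1.789]
force: [-6.9, -1.2, 3.1]
grip_width: 0.0116
```

Emit:
{"method": "move_arm", "body": {
  "targets": [
    [0, 0, 0, 0, 0, 0],
    [0, 0, 0, 0, 0, 0],
    [0, 0, 0, 0, 0, 0],
    [0, 0, 0, 0, 0, 0],
    [0, 0, 0, 0, 0, 0]
  ],
  "fingers": -0.2
}}

```text
time_s: 21.17
ee_pos: [0.5251, 0.055, 0.1667]
eef_rot: [3.141, 0.0, 1.789]
force: [0.1, -0.2, 0.8]
grip_width: 0.0371
```

Emit:
{"method": "move_arm", "body": {
  "targets": [
    [0, 0, -0.01, 0, 0, 0],
    [0, 0, -0.03, 0, 0, 0],
    [0, 0, -0.06, 0, 0, 0],
    [0, 0, -0.09, 0, 0, 0],
    [0, 0, -0.12, 0, 0, 0]
  ]
}}

```text
time_s: 21.58
ee_pos: [0.5248, 0.055, 0.289]
eef_rot: [3.141, 0.0, 1.789]
force: [0.0, -0.0, -0.0]
grip_width: 0.0375
```

Emit:
{"method": "move_arm", "body": {
  "targets": [
    [-0.03, 0, 0, 0, 0, 0],
    [-0.07, 0, 0, 0, 0, 0],
    [-0.11, 0, 0, 0, 0, 0],
    [-0.15, 0, 0, 0, 0, 0],
    [-0.18, 0, 0, 0, 0, 0]
  ]
}}

```text
time_s: 22.0
ee_pos: [0.5641, -0.1235, 0.2875]
eef_rot: [3.141, 0.001, 1.788]
force: [-0.4, 1.1, -0.3]
grip_width: 0.0372
```

Emit:
{"method": "move_arm", "body": {
  "targets": [
    [-0.02, 0, 0, 0, 0, 0],
    [-0.03, 0, 0, 0, 0, 0],
    [-0.04, 0, 0, 0, 0, 0],
    [-0.05, 0, 0, 0, 0, 0],
    [-0.05, 0, 0, 0, 0, 0]
  ]
}}

```text
time_s: 22.42
ee_pos: [0.575, -0.1702, 0.2868]
eef_rot: [-3.142, 0.0, 1.789]
force: [0.2, -0.2, -0.1]
grip_width: 0.0376
```

```bash
python3 - <<'E'
from fit import *
b=ctrl.camera('side')[...,::-1].copy(); a=ctrl.camera('top')[...,::-1].copy()
cv2.imwrite('pics/se.png',b)
im=a.astype(int); m=((im[...,0]>100)&(im[...,2]<60))[184:205,278:330]; v,u=np.nonzero(m); print('bar top',u.mean()+278,v.mean()+184,m.sum())
m=((im[...,2]>90)&(im[...,1]<70)&(im[...,0]<70))[165:205,240:256]; v,u=np.nonzero(m); print('pointer',u.mean()+240,v.mean()+165,len(u),v.max()+165)
cv2.imwrite('pics/e.png',cv2.resize(b[160:380,140:400],(709,600),interpolation=2))
E
```

```text
bar top 303.02479338842977 192.86363636363637 242
pointer 248.65384615384616 181.53846153846155 52 195
```

View pics/e.png

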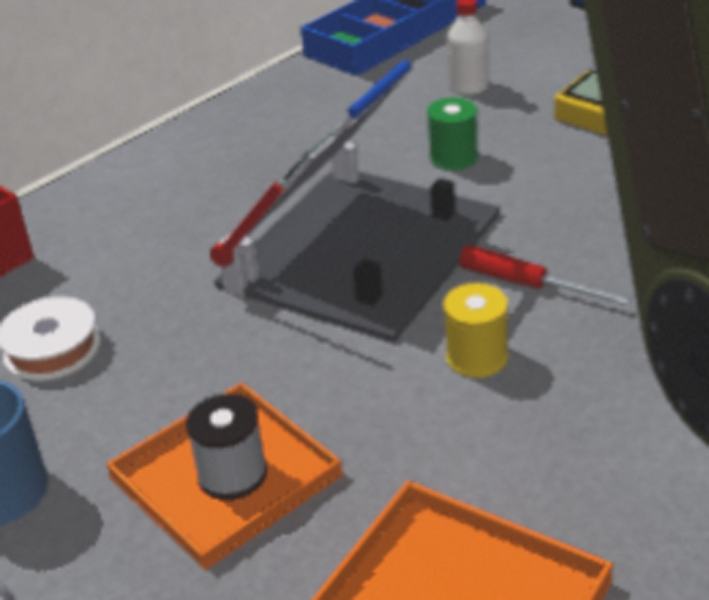

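The bar moved from 195.0 to 192.9 px in the top view, about +0.028 rad, which puts the panel near 0.90 against about 0.90 for the pointer. The reel stands upright in the tray, the pointer and screwdriver are unmoved, and the arm is clear. Handing in.

```bash
python3 -c "
from station import ctrl
print(ctrl.get_obs()['time_s'],ctrl.hand_in())"
```

```text
the job is handed in; nothing more can be done
22.5167 None
```

I moved the black reel from the board to the small orange tray. It stands upright and released there, and the panel was still flat when I set it down. I then folded the board up by the blue bar to about 0.89–0.90 rad. I measured the pointer at about 0.90 rad, with an uncertainty of about 0.03. The job was handed in at 22.5 s.

**Last checks:** The final side image shows the reel upright near the tray centre, and the pointer, screwdriver and the other items in view where they were. The arm was clear, with no contact force.

**What disagreed or needed mending:**
- **Fingertip height:** In the images the fingertips sit about 20 mm above the reported TCP. My first grip on the bar therefore caught only its top edge, closing to 6 mm, so I opened, went 16 mm lower and gripped again.
- **Panel angle:** After the first fold, the arm's motion put the panel at about 0.90 rad. The images gave 0.86–0.87. I trusted the images and added a nudge of about 0.03 rad. Judged by the arm's motion instead, the panel would be at about 0.93, which is still within tolerance.
- **Tray centre:** The two cameras differed by about 9 mm on the tray centre, and I aimed between them.
- **Pictures:** I viewed 13, three over the budget of 10.

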